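Close a stock drawer and confirm it at the touch-free sensor

ROBOT

A 6-joint arm with a two-finger parallel gripper is mounted at the origin on the work surface. World frame = base frame: x ahead of the robot, y to its left, z up, the work surface at z = 0. Lengths are in mm, angles in rad, forces in N, time in s.
With the tool pointing down it reaches from about 275 to 750 mm from the base axis. Payload 10.2 kg.
Tool frame: the origin (TCP) lies at the very end of the fingers, on their centre line; the grasp point (between the pads) lies 19 mm behind it; z points along the fingers, y is the line along which they close (so a half turn about z gives the same grasp; the last joint's range is limited). The gripper opens to 85 mm and grips with 20 to 120 N. Pads are 22 mm wide; open, the fingers measure 114 mm over their backs; the gripper's body (76 mm by 85 mm) begins 54 mm behind the grasp point. The pads swing forward as they close: fully open they stand 13 mm farther back than shut.
Start: joints at [-1.509, 0.313, 1.498, -0, 1.331, -0.223], TCP at [147.494, -503.862, 231.294] pointing down, gripper open.
Joint ranges: [-2.94, 2.94], [-0.97, 2.17], [0.19, 2.56], [-1.23, 4.37], [0.02, 3.11], [-2.88, 2.88]. Speed limits (rad/s): [2.39, 2.39, 3.01, 3.14, 3.14, 3.14].

INTERFACE

Orientations are given as a unit quaternion [w, x, y, z].
In Python, from rig import ctrl gives the robot as it stands.
- The arm moves only by the shell command python3 -m inch 'ROWS' [OPENING] [FORCE]. ROWS is text: rows parted by semicolons, each of 6 numbers parted by spaces: the shift along the tool's x, y, z in mm, then the turn, a rotation vector about the tool's x, y, z in units of 6 degrees (1.0 is 6 degrees). A call has exactly 10 rows; each row shifts and turns the commanded pose from where the row before left it, along the tool's axes as they then stand; what a row does not reach is not made up. A row lasts 1/12 s, in which the tool goes at most 41.7 mm and 7.16 degrees, less where a joint would pass 70% of its speed; a pose out of reach is approached as far as the arm can. A call with a gripper value outside its range is refused whole. OPENING is the opening, from 0 (shut) to 1 (fully open), set as the call begins (- or left out, the last holds). The fingers move at their own pace and stop on an object; FORCE is the grip in N (left out, the last holds). Time passes only in rows, so rows that do not move let the fingers close, or fill a call up. It gives the time, the measured TCP pose, the force, the opening and the grip force at its end, in the units of the state.
- ctrl.sense(): the state, without advancing time (a new reading comes with each control period).
- ctrl.capture(name): name is "scene" or "side" or "wrist"; returns a dict with "image" (420x560x3 uint8, red, green, blue), "intrinsics" (3x3 intrinsics, pixels), "rvec" (rotation vector, rad) and "tvec" (3), from world to camera coordinates, as OpenCV has them. Camera axes: x right, y down, z forward; pixel columns grow to the right and rows downward; lengths in mm; the calibration is good to about 2 mm. A picture is of the moment at which its call begins. There is no depth.
- ctrl.finish_job(): hands the job in; it is judged then, once.
The state is a dict: "time_s": time; "joints": joint angles; "dq": joint speeds; "tau": joint torques, N m; "eef_pos": TCP position; "ee_rot": TCP orientation; "force": force on the tool from outside, world axes, zero at the start; "wrist_torque": the same for the moment, N m; "grip_width": opening from 0.0 (shut) to 1.0 (fully open); "grip_force": force on a finger pad.
Only numpy, scipy, OpenCV 4.12 (cv2) and the standard library are available. Lean on these libraries where they do the work, as an engineer would, in place of code of your own. Each camera call takes 0.05 s, during which the arm holds its last target. There are 200 camera calls.

TASK

Finish the stock pick: with the fingertips, push the blue drawer fully shut without slamming it, then point at the sensor on top of that same blue unit: hold the fingertips about 2 cm above the middle of its window for at least two seconds, touching no sensor. Pick nothing up, do not pull the blue drawer further out, keep the fingers from over the other two sensors, and leave the yellow and green drawers, the jar, the mug and the flask as they are.

Things in the scene. Friction and masses are not known exactly. Their poses are not given: they have to be found in the camera images.
- blue_drawer (a joint): blue drawer slide, metres: 0 = fully shut, growing as it comes out towards the robot (starts 0.045 to 0.08). No spring: it stays where it is left, needs about 2 to 4 N to slide, and meets a hard stop at 0.
- blue_lip (a point): middle of the front edge of the blue lip pull, a ledge 120 mm wide and 5 mm thick that stands 21 mm out from the top of the blue drawer's front; it is the drawer's foremost part, and rides with it. x axis level, pointing into the unit (the way the drawer shuts), y along the lip, z up. Push anywhere on its edge or on the front below. Drawer front 134 mm wide, 105 mm high; the lip's middle is 7 mm below the front's top edge and 16 mm below the unit's top.
- blue_window (a point): centre of the upward-facing black window (24 mm across, in a blue collar 38 mm across) of the blue unit's touch-free sensor. The black housing is 46 mm square; the window is 20 mm above the unit's top and 160 mm above the bench, 55 mm behind the unit's front face, on the unit's centre line. x points to the unit's back, z up. The place to point at.
- yellow_lip (a point): middle of the front edge of the yellow lip pull, a ledge 120 mm wide and 5 mm thick that stands 21 mm out from the top of the yellow drawer's front; it is the drawer's foremost part, and rides with it. x axis level, pointing into the unit (the way the drawer shuts), y along the lip, z up. This drawer also stands open by 30 to 80 mm and must not be moved.
- yellow_window (a point): centre of the upward-facing black window (24 mm across, in a yellow collar 38 mm across) of the yellow unit's touch-free sensor. The black housing is 46 mm square; the window is 20 mm above the unit's top and 160 mm above the bench, 55 mm behind the unit's front face, on the unit's centre line. x points to the unit's back, z up. Not to be pointed at or touched.
- green_lip (a point): middle of the front edge of the green lip pull, a ledge 120 mm wide and 5 mm thick that stands 21 mm out from the top of the green drawer's front; it is the drawer's foremost part, and rides with it. x axis level, pointing into the unit (the way the drawer shuts), y along the lip, z up. This drawer also stands open by 30 to 80 mm and must not be moved.
- green_window (a point): centre of the upward-facing black window (24 mm across, in a green collar 38 mm across) of the green unit's touch-free sensor. The black housing is 46 mm square; the window is 20 mm above the unit's top and 160 mm above the bench, 55 mm behind the unit's front face, on the unit's centre line. x points to the unit's back, z up. Not to be pointed at or touched.
- blue_sensor: the blue unit's sensor (housing with collar and window); origin under its centre, on the unit's top, axes as its window. Fixed to the unit; not to be touched.
- yellow_sensor: the same sensor on the yellow unit; not to be touched.
- green_sensor: the same sensor on the green unit; not to be touched.
- blue_unit: the grey steel drawer unit with the blue drawer, 140 mm wide, 260 mm deep, 120 mm high, with a blue strip along its top's front edge; origin in the middle of its underside, 20 mm above the bench on the plinth; x points to its back. The three units stand side by side at 150 mm pitch in an order that changes; fixed.
- jar_mid (a point): centre of an amber jar with steel cap, 60 mm in diameter, 85 mm high, standing loose on the blue unit's top, about 125 mm behind the sensor; leave it.
- mug_mid (a point): centre of a white mug, 80 mm across, 90 mm high, loose on the bench; leave it.
- flask_mid (a point): centre of a green glass bottle, 56 mm across, 130 mm high, loose on the bench; leave it.
There are look-alikes about, which are no part of the job. What is meant by the part that bears flask_mid is not pink, and is the smaller of those in its own colour. What is shaped like the part that bears mug_mid but pink is not meant.

How it is judged:
By the outcome, as a careful person would: the job done as asked, in the order asked, and still so for the second after the job is handed in, with the robot touching nothing.
It also fails if it takes over 42 s, if anything falls off the work surface, if the arm or the gripper's body presses on something with over 40 N, if the wrist force passes 120 N, or if a joint passes its speed limit or range.

## Working session

There is one attempt and no reset: what is moved stays moved. The work goes in short steps, Python scripts to look and compute and a shell command to move; the robot and the scene stay as the last step left them, time stands still between calls to the robot, and variables do not carry over. Pictures are saved under pics/ and viewed, at most 10 in all, crops included, and the job is handed in when it is done.

```bash
mkdir -p pics; ls
python3 - <<'E'
from rig import ctrl
import cv2,numpy as np,pickle
s=ctrl.sense(); print(s)
d={}
for n in("scene","side"):
    c=ctrl.capture(n); d[n]=c; cv2.imwrite(f"pics/{n}0.png",c["image"][:,:,::-1])
    R=cv2.Rodrigues(np.array(c["rvec"]))[0]; print(n,(-R.T@np.array(c["tvec"])).round(),R[2].round(2))
pickle.dump(d,open("d0.pkl","wb"))
E
```

```text
pics
{'time_s': 0.0, 'joints': array([-1.50941247e+00,  3.13460646e-01,  1.49842638e+00,  1.05811934e-05,
        1.33102513e+00, -2.23374002e-01]), 'dq': array([ 0.00032904, -0.00028116, -0.00022243,  0.00012913,  0.00143964,
       -0.00034677]), 'tau': array([-5.82662706e-04, -4.12268221e+01, -2.59742314e+01, -1.95150064e-04,
        4.13086731e-03, -2.55658210e-05]), 'eef_pos': array([ 147.47341732, -503.5925437 ,  230.73366432]), 'ee_rot': array([-6.57175312e-04,  9.89881195e-01,  1.41897092e-01,  5.84999802e-05]), 'force': array([ 0.1956613 , -1.16075175, -0.23336498]), 'wrist_torque': array([ 0.01413101,  0.03105798, -0.04230487]), 'grip_force': 0.0, 'grip_width': 1.000887247011004}
scene [1611.  284.  908.] [-0.82 -0.2  -0.54]
side [373. 984. 680.] [ 0.09 -0.87 -0.49]
```

View pics/scene0.png

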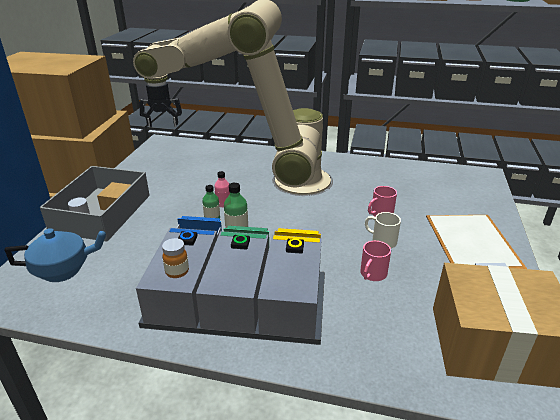

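View pics/side0.png

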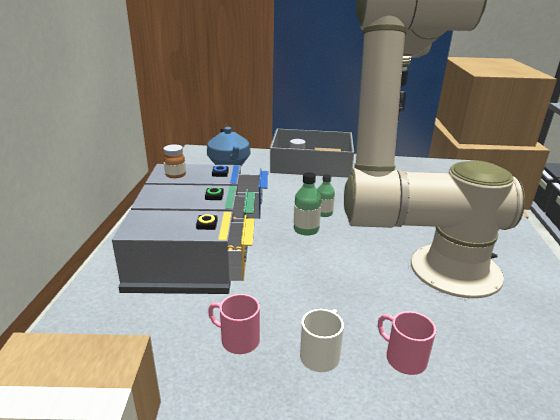

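Scene view: the blue unit is at the image left, with its sensor at about (188,237), lip at (198,223) and jar at (175,258). The green sensor is at (240,240) and the yellow one at (295,243). The small green flask at (211,205), big green bottle at (235,210) and pink bottle at (222,188) stand in front of the units. In the side view the blue sensor is at (220,170) and the blue lip at (263,178).

Could be taken for the blue drawer or sensor: the blue strip on the unit (scene 188,232), the blue teapot (55,255), the green sensor (240,240) and the yellow sensor (295,243). I choose the blue-collared sensor at (188,237) and the lip in front of it, and will check that in a crop.

```bash
cat > h.py <<'E'
import cv2,numpy as np
def ray(c,px):
    R=cv2.Rodrigues(np.array(c["rvec"],float))[0]; K=np.array(c["intrinsics"],float)
    o=-R.T@np.array(c["tvec"],float).ravel(); v=R.T@np.linalg.inv(K)@np.array([px[0],px[1],1.]); return o,v
def onz(c,px,z):
    o,v=ray(c,px); return o+v*(z-o[2])/v[2]
def blobs(c,lo,hi,box,amin=8):
    x0,y0,x1,y1=box; h=cv2.cvtColor(c["image"],cv2.COLOR_RGB2HSV)[y0:y1,x0:x1]
    n,l,s,ce=cv2.connectedComponentsWithStats(cv2.inRange(h,lo,hi))
    return [((ce[i]+[x0,y0]),s[i]+np.array([x0,y0,0,0,0])) for i in range(1,n) if s[i][4]>=amin]
def proj(c,p):
    return cv2.projectPoints(np.array([p],float),np.array(c["rvec"],float),np.array(c["tvec"],float),np.array(c["intrinsics"],float),None)[0].ravel()
E
python3 - <<'E'
import pickle
from h import *
d=pickle.load(open("d0.pkl","rb"))
col=dict(blue=((100,150,60),(120,255,255)),green=((60,120,60),(85,255,255)),yellow=((22,150,80),(32,255,255)))
for n,box in(("scene",(150,205,330,260)),("side",(140,150,275,285))):
    for k,(lo,hi) in col.items():
        for ce,s in blobs(d[n],lo,hi,box): print(n,k,ce.round(1),s,"z160",onz(d[n],ce,160).round(),"z124",onz(d[n],ce,124).round())
a=cv2.resize(d["scene"]["image"][175:275,140:330],None,fx=4,fy=4,interpolation=2)[:300]
b=cv2.resize(d["side"]["image"][140:240,150:340],None,fx=4,fy=4,interpolation=2)[:300]
cv2.imwrite("pics/crop0.png",np.vstack([a,b])[:,:,::-1])
for n,pp in (("flask",[("scene",(211,222)),("side",(327,214))]),("big",[("scene",(235,230)),("side",(307,231))])):
    for m,p in pp: print(n,m,onz(d[m],p,0).round())
E
```

```text
scene blue [196.7 225.6] [169 216  52  24 677] z160 [ 611. -191.  160.] z124 [ 563. -214.  124.]
scene green [209.9 205.8] [204 205  13   3  18] z160 [ 502. -192.  160.] z124 [ 449. -215.  124.]
scene green [234.5 208.4] [224 205  23  11 101] z160 [ 499. -115.  160.] z124 [ 446. -134.  124.]
scene green [245.5 228.5] [224 226  45   6 156] z160 [593. -52. 160.] z124 [544. -68. 124.]
scene green [242.2 235.9] [221 232  46  11 183] z160 [629. -51. 160.] z124 [582. -67. 124.]
scene green [257.2 232.2] [252 232  11   2  12] z160 [603. -15. 160.] z124 [554. -29. 124.]
scene yellow [296.8 235.8] [273 228  48  20 500] z160 [594.  96. 160.] z124 [545.  86. 124.]
side blue [219.9 168.7] [214 166  13   6  37] z160 [ 657. -192.  160.] z124 [ 677. -273.  124.]
side blue [234.2 174.2] [231 166   7  17  80] z160 [ 608. -160.  160.] z124 [ 625. -239.  124.]
side blue [262.8 179.5] [259 171   8  19 122] z160 [ 523. -136.  160.] z124 [ 533. -214.  124.]
side blue [259.  201.5] [259 193   1  18  18] z160 [514.  -3. 160.] z124 [524. -71. 124.]
side green [213.8 191.1] [207 188  15   6  44] z160 [641. -44. 160.] z124 [ 659. -115.  124.]
side yellow [244.6 219.3] [244 216   3   8  13] z160 [535.  92. 160.] z124 [546.  30. 124.]
side yellow [206. 222.] [202 222   9   1   9] z160 [622. 117. 160.] z124 [639.  57. 124.]
side yellow [244.7 236.3] [242 225  10  20  31] z160 [522. 166. 160.] z124 [532. 109. 124.]
side yellow [242.2 275. ] [242 271   2   9   9] z160 [503. 305. 160.] z124 [512. 258. 124.]
flask scene [ 364. -253.    0.]
flask side [ 333. -252.    0.]
big scene [ 392. -156.   -0.]
big side [ 391. -140.    0.]
```

View pics/crop0.png

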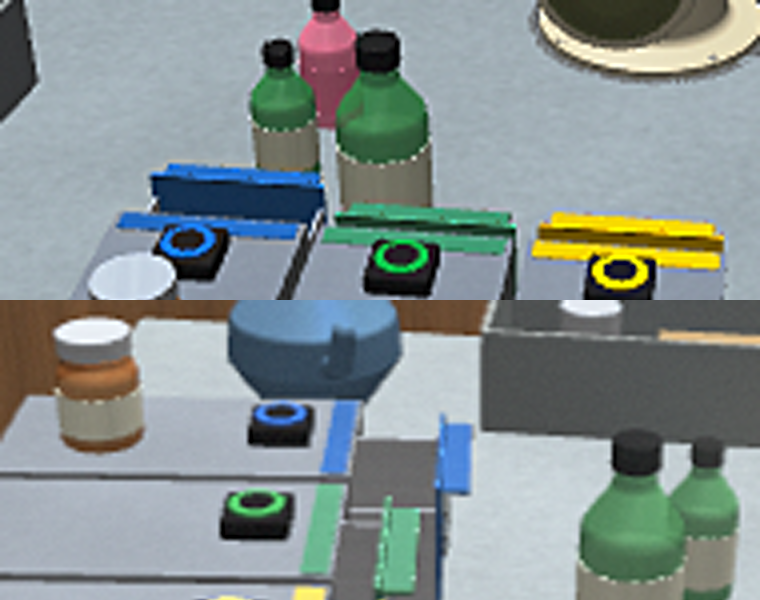

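The crop confirms it: the blue-collared sensor is at scene (187,235) and side (220,169), with the open blue drawer in front of it. The unit is yawed about +0.1 rad. I'll shut the fingers and move across above the bottle tops.

```bash
python3 -m inch '15 -7 0 0 0 0;28 -13 0 0 0 0;34 -15 0 0 0 0;34 -15 0 0 0 0;34 -15 0 0 0 0;34 -15 0 0 0 0;34 -15 0 0 0 0;34 -15 0 0 0 0;28 -13 0 0 0 0;15 -7 0 0 0 0' 0 20
python3 -m inch '10 -5 0 0 0 0.6;20 -10 0 0 0 0.6;20 -10 0 0 0 0.5;10 -5 0 0 0 0;0 0 0 0 0 0;0 0 0 0 0 0;0 0 0 0 0 0;0 0 0 0 0 0;0 0 0 0 0 0;0 0 0 0 0 0'
python3 - <<'E'
from rig import ctrl
from h import *
import pickle
c=ctrl.capture("wrist"); pickle.dump(c,open("w1.pkl","wb")); cv2.imwrite("pics/w1.png",c["image"][:,:,::-1])
d=pickle.load(open("d0.pkl","rb"))["scene"]
for p in((187.2,235),(240,239.9),(295,243)): print(onz(d,p,160).round(), proj(c,onz(d,p,160)).round())
print(onz(d,(199,219.5),126).round())
s=ctrl.sense(); print(s["force"],s["ee_rot"])
E
```

```text
time_s: 0.93
eef_pos: [391.1, -295.2, 231.1]
ee_rot: [-0.0, 0.99, 0.143, 0.0]
force: [0.2, 0.4, 0.6]
grip_width: -0.003
grip_force: 0.0
time_s: 1.77
eef_pos: [442.0, -257.2, 231.4]
ee_rot: [0.0, 0.999, 0.053, 0.0]
force: [0.6, 0.7, -0.4]
grip_width: 0.001
grip_force: 0.0
[ 660. -200.  160.] [ 204. -273.]
[648. -51. 160.] [-155. -287.]
[628.  97. 160.] [-507. -273.]
[ 533. -218.  126.]
[-0.11269121  0.08216611 -0.40674439] [4.08617566e-05 9.98588238e-01 5.31180745e-02 6.79953773e-06]
```

View pics/w1.png

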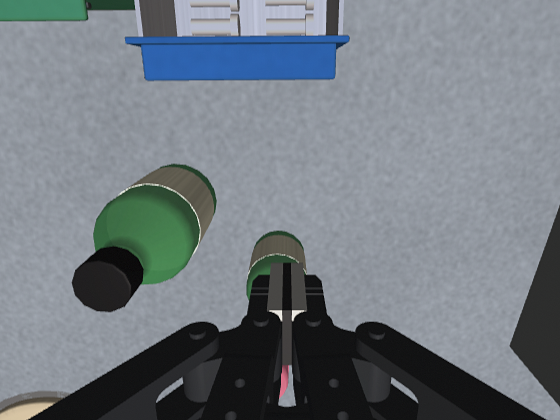

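Wrist view: the blue lip's front edge runs from (146,80) to (336,78), level with the tool. The fingertips are at about (287,270), with the flask under and behind them and the big bottle at (145,235). Next I'll compute the lip and the moves.

Run:
```python
from rig import ctrl
from h import *
import pickle
from scipy.spatial.transform import Rotation as Ro
c=pickle.load(open("w1.pkl","rb"))
a,b=[onz(c,p,124) for p in((146,80),(336,78.5))]
m=(a+b)/2; print(a.round(1),b.round(1),m.round(1),np.linalg.norm(a-b))
s=ctrl.sense();p=s["eef_pos"];q=s["ee_rot"];R=Ro.from_quat(np.r_[q[1:],q[0]]).as_matrix()
u=a-b;u/=np.linalg.norm(u);print("unit x",u[1],-u[0])
print("lip tool",(R.T@(m-p)).round(1),"window tool",(R.T@(np.array([658,-196,160])-p)).round(1))
for z in(0,): print("flask base",onz(c,(277,232),z).round(), "big base", onz(c,(190,165),z).round())
```

```text
[ 513.9 -161.4  124. ] [ 527.7 -280.6  124. ] [ 520.8 -221.   124. ] 120.02266917314267
unit x 0.9933636312707249 0.11501606874102123
lip tool [ 82.1 -27.6 107.3] window tool [221.2 -37.9  71.3]
flask base [ 368. -256.    0.] big base [ 432. -161.    0.]
```

```bash
python3 -m inch '10 -7 0 0 0 0;16 -11 5 0 0 0;12 -8 15 0 0 0;4 -2 20 0 0 0;0 0 22 0 0 0;0 0 22 0 0 0;0 0 20 0 0 0;0 0 14 0 0 0;0 0 7 0 0 0;0 0 0 0 0 0'
python3 -m inch '6 0 0 0 0 0;6 0 0 0 0 0;5 0 0 0 0 0;3 0 0 0 0 0;3 0 0 0 0 0;3 0 0 0 0 0;3 0 0 0 0 0;3 0 0 0 0 0;3 0 0 0 0 0;3 0 0 0 0 0'
```

```text
time_s: 2.65
eef_pos: [481.0, -223.7, 105.1]
ee_rot: [-0.001, 0.999, 0.053, -0.001]
force: [0.3, 0.2, -0.6]
grip_width: 0.005
grip_force: 0.0
time_s: 3.48
eef_pos: [519.0, -220.3, 106.3]
ee_rot: [-0.0, 0.999, 0.053, -0.0]
force: [-3.3, 1.3, 1.9]
grip_width: 0.004
grip_force: 1.1
```

```bash
python3 -m inch '3 0 0 0 0 0;3 0 0 0 0 0;3 0 0 0 0 0;3 0 0 0 0 0;3 0 0 0 0 0;3 0 0 0 0 0;3 0 0 0 0 0;3 0 0 0 0 0;3 0 0 0 0 0;2 0 0 0 0 0'
python3 -m inch '1.5 0 0 0 0 0;1.5 0 0 0 0 0;1.5 0 0 0 0 0;1.5 0 0 0 0 0;1.5 0 0 0 0 0;1.5 0 0 0 0 0;1.5 0 0 0 0 0;1 0 0 0 0 0;1 0 0 0 0 0;1 0 0 0 0 0'
```

```text
time_s: 4.32
eef_pos: [548.1, -217.2, 106.2]
ee_rot: [-0.0, 0.999, 0.053, 0.0]
force: [-2.8, 0.6, 0.2]
grip_width: -0.003
grip_force: 1.1
time_s: 5.15
eef_pos: [561.2, -215.8, 106.2]
ee_rot: [-0.0, 0.999, 0.053, -0.0]
force: [-3.0, 2.4, 0.4]
grip_width: 0.001
grip_force: 1.0
```

```bash
python3 -m inch '1 0 0 0 0 0;1 0 0 0 0 0;1 0 0 0 0 0;1 0 0 0 0 0;1 0 0 0 0 0;1 0 0 0 0 0;1 0 0 0 0 0;1 0 0 0 0 0;1 0 0 0 0 0;1 0 0 0 0 0'
```

```text
time_s: 5.98
eef_pos: [571.2, -214.8, 106.3]
ee_rot: [-0.0, 0.999, 0.053, -0.0]
force: [-1.6, 1.4, 0.2]
grip_width: -0.001
grip_force: 1.0
```

```bash
python3 -m inch '0.7 0 0 0 0 0;0.7 0 0 0 0 0;0.7 0 0 0 0 0;0.7 0 0 0 0 0;0.7 0 0 0 0 0;0.7 0 0 0 0 0;0.7 0 0 0 0 0;0 0 0 0 0 0;0 0 0 0 0 0;0 0 0 0 0 0'
python3 - <<'E'
from rig import ctrl
import cv2,numpy as np
c=ctrl.capture("side"); cv2.imwrite("pics/s1.png",cv2.resize(c["image"][120:270,130:330],None,fx=4,fy=4,interpolation=2)[:,:,::-1])
print(ctrl.sense()["force"])
E
```

```text
time_s: 6.82
eef_pos: [574.4, -214.5, 106.2]
ee_rot: [-0.0, 0.999, 0.053, -0.002]
force: [-12.9, 1.3, 4.7]
grip_width: -0.001
grip_force: 6.3
[-12.6375617    1.41465744   4.42174349]
```

View pics/s1.png

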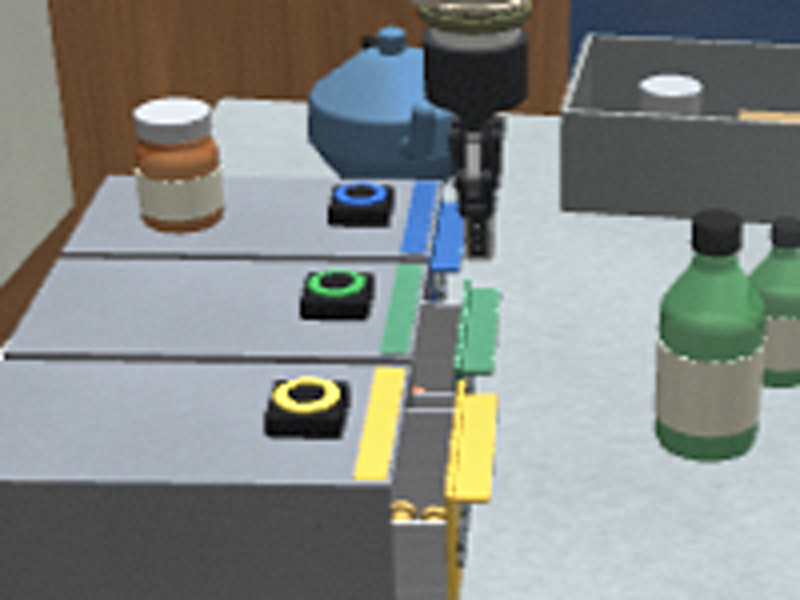

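The side view shows the blue drawer home: its lip at (447,235) sits close to the unit front, and the force rose to 13 N against the stop. I'll back off, rise, and look at the sensor from above.

```bash
python3 -m inch '-3 0 0 0 0 0;-8 0 0 0 0 0;-8 0 0 0 0 0;-4 0 -5 0 0 0;0 0 -15 0 0 0;0 0 -25 0 0 0;0 0 -30 0 0 0;0 0 -30 0 0 0;0 0 -20 0 0 0;0 0 -10 0 0 0'
python3 -m inch '5 0 0 0 0 0;12 0 0 0 0 0;15 0 0 0 0 0;15 0 0 0 0 0;12 0 0 0 0 0;8 0 0 0 0 0;4 0 0 0 0 0;0 0 0 0 0 0;0 0 0 0 0 0;0 0 0 0 0 0'
python3 - <<'E'
from rig import ctrl
from h import *
import pickle
c=ctrl.capture("wrist"); pickle.dump(c,open("w2.pkl","wb")); cv2.imwrite("pics/w2.png",c["image"][:,:,::-1])
print(proj(c,(658,-205,160)),proj(c,ctrl.sense()["eef_pos"]))
for ce,s in blobs(c,(100,150,60),(120,255,255),(0,0,560,420),60): print(ce.round(1),s,onz(c,s[:2]+s[2:4]/2-.5,160).round(1))
E
```

```text
time_s: 7.7
eef_pos: [553.6, -217.2, 245.0]
ee_rot: [0.002, 0.999, 0.053, 0.002]
force: [-0.2, -0.6, -0.3]
grip_width: 0.001
grip_force: 0.0
time_s: 8.53
eef_pos: [623.3, -209.2, 240.9]
ee_rot: [-0.0, 0.999, 0.053, -0.0]
force: [-1.1, 0.3, 0.6]
grip_width: 0.003
grip_force: 0.0
[283.68192949 161.61191634] [283.68449284 280.95038009]
[283.2 155.6] [ 253  126   62   61 1752] [ 661.4 -204.5  160. ]
[283.8 213.5] [ 189  201  191   26 4564] [ 624.9 -208.7  160. ]
[284.5 238.4] [ 205  230  160   18 2697] [ 607.8 -210.9  160. ]
```

View pics/w2.png

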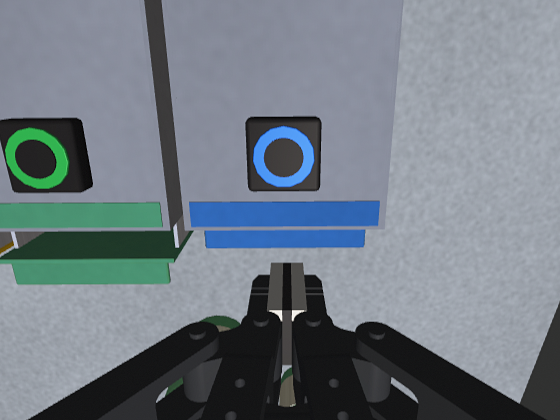

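Wrist view: the blue collar is centred at (283,156), so the window is at about (661,-204,160). The blue lip sits tight against the unit front at (284,238). I'll move over the window and go down to 20 mm above it.

```bash
python3 -m inch '6 0 0 0 0 0;10 -0.5 0 0 0 0;12 -0.5 3 0 0 0;7 0 8 0 0 0;3 0 12 0 0 0;0 0 13 0 0 0;0 0 11 0 0 0;0 0 8 0 0 0;0 0 4 0 0 0;0 0 2 0 0 0'
python3 -m inch '0 0 0 0 0 0;0 0 0 0 0 0;0 0 0 0 0 0;0 0 0 0 0 0;0 0 0 0 0 0;0 0 0 0 0 0;0 0 0 0 0 0;0 0 0 0 0 0;0 0 0 0 0 0;0 0 0 0 0 0'
python3 - <<'E'
from rig import ctrl
from h import *
p=ctrl.sense()["eef_pos"]; print(p)
c=ctrl.capture("side"); cv2.imwrite("pics/s2.png",cv2.resize(c["image"][120:220,150:290],None,fx=5,fy=5,interpolation=2)[:,:,::-1])
print((proj(c,p)-[150,120])*5,(proj(c,(661,-204,160))-[150,120])*5)
E
```

```text
time_s: 9.42
eef_pos: [661.1, -204.2, 179.6]
ee_rot: [-0.0, 0.999, 0.053, -0.0]
force: [0.0, -0.6, -0.1]
grip_width: 0.001
grip_force: 0.0
time_s: 10.25
eef_pos: [661.4, -204.1, 180.3]
ee_rot: [-0.0, 0.999, 0.053, -0.0]
force: [0.5, -0.1, -0.0]
grip_width: -0.0
grip_force: 0.0
[ 661.40528969 -204.11062264  180.28936316]
[345.46241962 203.32445633] [347.63116401 235.36750612]
```

View pics/s2.png

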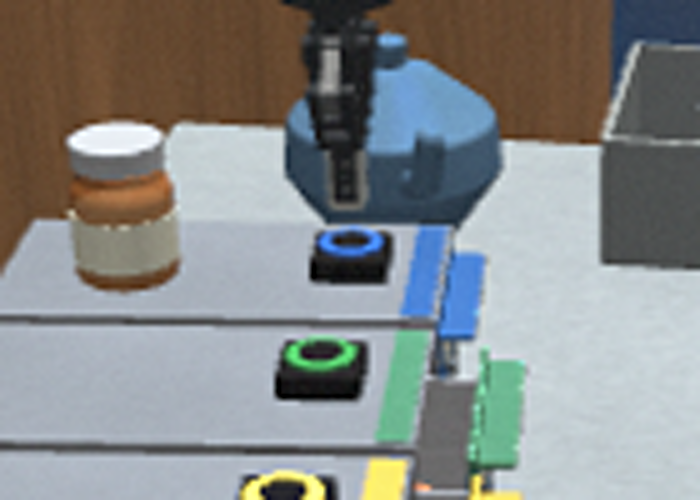

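The side view shows the fingertips at (345,205) directly over the blue window at (350,242), about 2 cm above it and clear. The drawer is still shut. I'll hold here and hand in.

```bash
python3 -m inch '0 0 0 0 0 0;0 0 0 0 0 0;0 0 0 0 0 0;0 0 0 0 0 0;0 0 0 0 0 0;0 0 0 0 0 0;0 0 0 0 0 0;0 0 0 0 0 0;0 0 0 0 0 0;0 0 0 0 0 0'
python3 -m inch '0 0 0 0 0 0;0 0 0 0 0 0;0 0 0 0 0 0;0 0 0 0 0 0;0 0 0 0 0 0;0 0 0 0 0 0;0 0 0 0 0 0;0 0 0 0 0 0;0 0 0 0 0 0;0 0 0 0 0 0'
python3 -m inch '0 0 0 0 0 0;0 0 0 0 0 0;0 0 0 0 0 0;0 0 0 0 0 0;0 0 0 0 0 0;0 0 0 0 0 0;0 0 0 0 0 0;0 0 0 0 0 0;0 0 0 0 0 0;0 0 0 0 0 0'
python3 -c "
from rig import ctrl
print(ctrl.finish_job())"
```

```text
time_s: 11.13
eef_pos: [661.4, -204.1, 180.3]
ee_rot: [0.0, 0.999, 0.053, 0.0]
force: [-0.0, -0.2, -0.7]
grip_width: -0.003
grip_force: 0.0
time_s: 11.97
eef_pos: [661.4, -204.1, 180.3]
ee_rot: [-0.0, 0.999, 0.053, -0.0]
force: [-0.1, 0.2, 0.6]
grip_width: -0.001
grip_force: 0.0
time_s: 12.8
eef_pos: [661.4, -204.1, 180.3]
ee_rot: [0.0, 0.999, 0.053, 0.0]
force: [-0.6, 0.8, -0.1]
grip_width: 0.002
grip_force: 0.0
the job is handed in; nothing more can be done
None
```

The blue drawer was pushed gently to its stop, the fingertips held about 2 cm above the blue sensor's window for over 3 s without contact, and the job was handed in at about 13 s; no verdict came back.

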